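# Clamp the telescopic load hook and draw it out to its second stop

### The job

The telescopic reach hook used for dragging crates out of the van lies pushed in, with its black handle in the clamp block on the bench. First swing the clamp lever right over and down until it is shut in the notch of the handle; then squeeze in the button on the grip of the sliding tube and pull the tube straight out past its first stop to the second stop, which is the end of its travel. Finish still gripping the tube's grip, holding it fully drawn out, with the handle still seated under the shut lever and the cans and the pail left where they stand.

Things in the scene. Friction and masses are not known exactly. Their poses are not given: they have to be found in the camera images.
- clamp_seat (a point): Fixed grey clamp block, 100 (x) x 150 (y) x 40 mm high, on its top a trough 36 mm wide along its y: walls 8 mm thick, tops 66 mm above the bench, with a 40 mm gap in the middle for the lever. Point: centre of the trough floor, 40 mm above the bench. Own axes: y along the hook towards its free end (the pull direction), x away from the robot side, z up; yaw within 0.35 rad.
- lever_hinge (a point): Hinge pin of the clamp lever, between two small steel cheeks on the robot side of the block, at (-40, 0, +33) mm from clamp_seat in its axes, 73 mm above the bench. The hinge axis is parallel to the block's y.
- clamp_lever (a joint): Angle of the steel lever (rad): 0 = shut, level across the handle along the block's +x (hard stop); grows as it opens, pi/2 = straight up, more = leaning out away from the handle; limit 2.0; starts at 1.35 to 1.9. Flat bar 16 wide, 10 mm thick, 103 mm from hinge to end, with a 30 x 30 x 12 mm thumb pad at its end. Stiff hinge (0.2 N m): it stays where it is left.
- lever_tip (a point): Centre of the thumb pad, 88 mm from the hinge along the lever, on the middle of its thickness.
- handle_mid (a point): Middle of the black handle, 20 mm above the trough floor. A loose bar 32 wide (x), 200 long (y), 40 mm high, with 2 mm to spare each side in the trough; a notch in the middle of its top, 26 mm long and 14 mm deep, takes the lever with 5 mm to spare each way. Until the lever is shut only friction keeps it in the trough. Axes as the block's.
- reach_hook: The whole reach hook, about 0.6 kg. Origin at the middle of the handle's underside; y towards its free end, z up. The handle carries a sliding aluminium tube (16 mm thick) with the grip block and button, and beyond the grip a 10 mm steel rod ending in a flat level hook bent to -x, 105 mm beyond the grip's centre.
- hook_tube (a joint): How far the tube is drawn out (m): 0 = pushed in, 0.055 = first stop, 0.110 = second stop and hard end of travel. A snap pin locks it at each stop unless the button is pressed; with the button kept pressed it slides past the first stop (about 2 N of drag). If the button is let go between stops, the pin snaps in at the next one.
- hook_grip (a point): Centre of the black grip block on the sliding tube: 28 wide (x), 50 long (y), 28 mm high, its centre 56 mm above the bench and, pushed in, 140 mm from the handle's middle along +y. Moves with the tube. 15 mm of bare tube lie between handle and grip when pushed in.
- button_face (a point): Middle of the outer face of the grey push button, a bar 34 long (y) and 16 mm high on the grip's +x side (away from the robot), standing 7.5 mm out. Pressed square in, towards -x. Pinching the grip block and the button between the two fingers presses it (35.5 mm across when out, 30.5 mm when in).
- hook_button (a joint): How far the button is pressed in (m): 0 out, 0.005 fully in, frees the tube from about 0.003. The spring takes 3 N to start and 6 N fully in.
- can_a_mid (a point): Centre of a tin can, 74 mm diameter, 100 mm tall, standing to the left, past the hook's free end. Leave alone.
- can_b_mid (a point): Centre of another such can standing to the right of the block. Leave alone.
- pail_mid (a point): Centre of a white lidded pail, 148 mm diameter, 118 mm tall. Leave alone.
Not all that is in view belongs to the job. What is shaped like the part that bears clamp_seat but blue or green is not meant.

How it is judged:
On the way, in this order (a step that is already met when the one before it is completed fails the run):
1. the lever is shut in the notch while the hook is still pushed in (value of joint clamp_lever below 0.12 rad and value of joint hook_tube below 0.01 m), for 0.2 s.
2. the button is squeezed in at the start of the pull (value of joint hook_button above 0.003 m and value of joint hook_tube below 0.05 m), for 0.1 s.
3. the tube is drawn out past the first stop with the lever shut (value of joint hook_tube above 0.075 m and value of joint clamp_lever below 0.15 rad), for 0.1 s.
At the end, for the whole second after the job is handed in: Tube drawn out at least 104 of its 110 mm; lever within 0.15 rad of shut; fingers gripping the grip block (over 3 N, grasp point within 40 mm of its centre); handle at rest in its trough: within 15 mm along it, raised under 10 mm, tilted under 0.12 rad (value of joint hook_tube above 0.104 m and value of joint clamp_lever below 0.15 rad and contact force between reach_hook and the fingers above 3 N and distance between the grasp point and hook_grip below 0.04 m and linear speed of reach_hook below 0.03 m/s and y of handle_mid in the frame of clamp_seat between -0.015 and 0.015 m and z of handle_mid in the frame of clamp_seat below 0.03 m and angle between reach_hook's own z axis and vertical below 0.12 rad); the arm keeps its last pose, push and grip.
It fails at once if a can or the pail is shifted by more than 25 mm (distance of any of can_a_mid, can_b_mid, pail_mid from where it was at the start of the episode above 0.025 m).
It fails at once if the handle is dragged along or out of the clamp (y of handle_mid in the frame of clamp_seat above 0.03 m or y of handle_mid in the frame of clamp_seat below -0.03 m or z of handle_mid in the frame of clamp_seat above 0.05 m).
It also fails if it takes over 54 s, if anything falls off the work surface, if the arm or the gripper's body presses on something with over 40 N, if the wrist force passes 120 N, or if a joint passes its speed limit or range.

### The arm

A 7-joint arm with a two-finger parallel gripper is mounted at the origin on the work surface. World frame = base frame: x ahead of the robot, y to its left, z up, the work surface at z = 0. Lengths are in m, angles in rad, forces in N, time in s.
With the tool pointing down it reaches from about 0.425 to 1.025 m from the base axis. Payload 9.4 kg.
Tool frame: the origin (TCP) lies at the very end of the fingers, on their centre line; the grasp point (between the pads) lies 19 mm behind it; z points along the fingers, y is the direction in which the jaws open and shut (so a half turn about z gives the same grasp; the last joint's range is limited). The gripper opens to 85 mm and grips with 20 to 120 N. Pads are 22 mm wide; open, the fingers measure 114 mm over their backs; the gripper's body (76 mm by 85 mm) begins 54 mm behind the grasp point. The pads swing forward as they close: fully open they stand 13 mm farther back than shut.
Start: joints at [-1.375, 0.599, -0.003, 1.599, 0.002, 0.943, -0.08], TCP at [0.195, 0.698, 0.231] pointing down, gripper open.
Joint ranges: [-2.57, 2.57], [-0.35, 1.97], [-1.29, 1.29], [0.11, 2.56], [-1.05, 4.19], [0.11, 1.86], [-2.63, 2.63]. Speed limits (rad/s): [2.22, 2.22, 3.01, 3.01, 3.14, 3.14, 3.14].

### API

Orientations are given as a rotation vector (axis times angle).
In Python, from cell import bot gives the robot as it stands.
- The arm moves only by the shell command python3 -m jog 'ROWS' [OPENING]. ROWS is a JSON object of lists of equal length, an entry for each row: "translation": the shift along the tool's x, y, z in cm, a list of three; "delta_rot": the turn, a rotation vector about the tool's x, y, z in degrees, a list of three. A call has exactly 8 rows; each row shifts and turns the commanded pose from where the row before left it, along the tool's axes as they then stand; what a row does not reach is not made up. A row lasts 1/10 s, in which the tool goes at most 50 mm and 8.59 degrees, less where a joint would pass 70% of its speed; a pose out of reach is approached as far as the arm can. A call with a gripper value outside its range is refused whole. OPENING is the opening in per cent of the stroke, from 0 (shut) to 100 (fully open), set as the call begins (- or left out, the last holds). The fingers move at their own pace and stop on an object; the grip force is fixed at half the most. Time passes only in rows, so rows that do not move let the fingers close, or fill a call up. It gives the time, the measured TCP pose, the force and the opening at its end, in the units of the state.
- bot.sense(): the state, without advancing time (a new reading comes with each control period).
- bot.capture(name): name is "scene" or "top"; returns a dict with "image" (480x640x3 uint8, red, green, blue), "vfov" (degrees; the focal length in pixels is half the picture's height over the tangent of half this angle, whatever the lens; pixels are square), "cx", "cy" (the principal point, pixels), "cam_to_world" (4x4, takes a point from camera to world coordinates). Camera axes: x right, y down, z forward; pixel columns grow to the right and rows downward; lengths in m; the calibration is good to about 2 mm. A picture is of the moment at which its call begins. There is no depth.
- bot.sign_off(): hands the job in, once; it reports no verdict.
Trained networks look in the newest picture that a camera, given by its name, has taken for a name from the list of things; names that differ only in an ending like _2 or _b are one class to them, and where a whole thing is asked for, a point or a joint stands for the part that bears it (a point fixed in the world has none). Each returns a list of dicts, best first, with "confidence" (0 to 1); they miss things now and then, are a little off and sometimes report something else, mostly with a low value. They report only what shows in the picture. A call takes as long as a camera call. They do not tell look-alikes from the thing itself.
- bot.find_in(camera, thing): "position" ([row, column] in pixels, amid what is visible of it).
- bot.masks_of(camera, thing): "pixels" (480x640 bool, what is visible of it) and "position" ([row, column] in pixels, amid what is visible of it).
The state is a dict: "time_s": time; "joints": joint angles; "qvel": joint speeds; "effort": joint torques, N m; "tcp_pos": TCP position; "orientation": TCP orientation; "contact_force": force on the tool from outside, world axes, zero at the start; "moment": the same for the moment, N m; "grip_width": finger opening in m.
Only numpy, scipy, OpenCV 4.12 (cv2) and the standard library are available. Lean on these libraries where they do the work, as an engineer would, in place of code of your own. Each camera call takes 0.05 s, during which the arm holds its last target. There are 200 camera calls.

## Working session

There is one attempt and no reset: what is moved stays moved. The work goes in short steps, Python scripts to look and compute and a shell command to move; the robot and the scene stay as the last step left them, time stands still between calls to the robot, and variables do not carry over. Pictures are saved under pics/ and viewed, on a budget of 10 in all, crops included, one or two more only if the job needs it, and the job is handed in when it is done.

```bash
mkdir -p pics; ls; cat > h.py <<'E'
import numpy as np, cv2
from cell import bot
from scipy.spatial.transform import Rotation as R
def ray(c,p):  # p=[row,col]
    f=240/np.tan(np.radians(c['vfov'])/2); T=np.array(c['cam_to_world'])
    d=T[:3,:3]@np.array([(p[1]-c['cx'])/f,(p[0]-c['cy'])/f,1]); return T[:3,3],d
def atz(c,p,z):
    o,d=ray(c,p); return o+d*(z-o[2])/d[2]
def proj(c,P):
    f=240/np.tan(np.radians(c['vfov'])/2); T=np.array(c['cam_to_world'])
    q=T[:3,:3].T@(np.array(P)-T[:3,3]); return np.array([c['cy']+f*q[1]/q[2],c['cx']+f*q[0]/q[2]])
def save(c,n): cv2.imwrite('pics/'+n,c['image'][:,:,::-1])
E
python3 - <<'E'
from h import *
np.set_printoptions(precision=3,suppress=True)
for n in('scene','top'):
    c=bot.capture(n); save(c,n+'0.png'); print(n,c['vfov'],np.array(c['cam_to_world']))
    for t,z in(('clamp_seat',.04),('lever_hinge',.073),('lever_tip',.15),('handle_mid',.08),('hook_grip',.07),('button_face',.056),('can_a_mid',.05),('pail_mid',.06)):
        for d in bot.find_in(n,t)[:3]: print(t,np.array(d['position']),round(d['confidence'],2),atz(c,d['position'],z))
print(bot.sense())
E
```

```text
pics
scene 46.24962235876303 [[-0.569  0.624 -0.536  1.301]
 [ 0.822  0.422 -0.382  0.492]
 [-0.012 -0.658 -0.753  1.107]
 [ 0.     0.     0.     1.   ]]
clamp_seat [183.  311.2] 0.86 [ 0.386 -0.187  0.04 ]
clamp_seat [216.7 382.8] 0.86 [0.386 0.042 0.04 ]
clamp_seat [245.6 295.4] 0.81 [ 0.594 -0.088  0.04 ]
lever_hinge [211.2 383.7] 0.97 [0.397 0.048 0.073]
lever_hinge [287.2 229.4] 0.96 [ 0.801 -0.121  0.073]
lever_hinge [245.8 294.1] 0.86 [ 0.618 -0.073  0.073]
lever_tip [286.3 219.9] 0.72 [ 0.847 -0.094  0.15 ]
lever_tip [196.8 299.1] 0.71 [ 0.536 -0.113  0.15 ]
handle_mid [236.6 312.6] 0.95 [ 0.574 -0.049  0.08 ]
hook_grip [257.6 347.1] 0.95 [0.575 0.052 0.07 ]
hook_grip [245.  296.7] 0.6 [ 0.61 -0.07  0.07]
button_face [258.4 338.5] 0.53 [0.579 0.031 0.056]
can_a_mid [351.5 444.4] 0.64 [0.661 0.354 0.05 ]
pail_mid [186.1 185.4] 0.6 [ 0.603 -0.45   0.06 ]
top 43.51477444650588 [[-0.003 -0.986  0.169  0.316]
 [-1.     0.002 -0.008 -0.021]
 [ 0.007 -0.169 -0.986  1.61 ]
 [ 0.     0.     0.     1.   ]]
clamp_seat [320.  375.8] 0.98 [ 0.375 -0.194  0.04 ]
clamp_seat [253.2 341.5] 0.
[... 457 characters left out ...]
5.3 471.6] 0.69 [ 0.617 -0.444  0.08 ]
hook_grip [251.  283.6] 0.91 [0.552 0.044 0.07 ]
hook_grip [245.1 322.6] 0.54 [ 0.567 -0.057  0.07 ]
can_a_mid [210.4 169.3] 0.91 [0.664 0.348 0.05 ]
can_a_mid [252.3 343.1] 0.41 [ 0.551 -0.111  0.05 ]
{'time_s': 0.9, 'joints': array([-1.375,  0.599, -0.003,  1.599,  0.002,  0.943, -0.08 ]), 'qvel': array([ 0.   ,  0.001, -0.001, -0.002, -0.002, -0.002,  0.   ]), 'effort': array([  0.001, -77.617,   1.564, -25.838,   0.012,   0.002,   0.   ]), 'tcp_pos': array([0.195, 0.698, 0.231]), 'orientation': array([0.427, 3.112, 0.   ]), 'contact_force': array([-0.162, -0.721,  0.216]), 'moment': array([-0.003,  0.01 ,  0.003]), 'grip_width': 0.08539303782132496}
```

```bash
sleep 1
```

```text
(no output)
```

View images.

View pics/scene0.png

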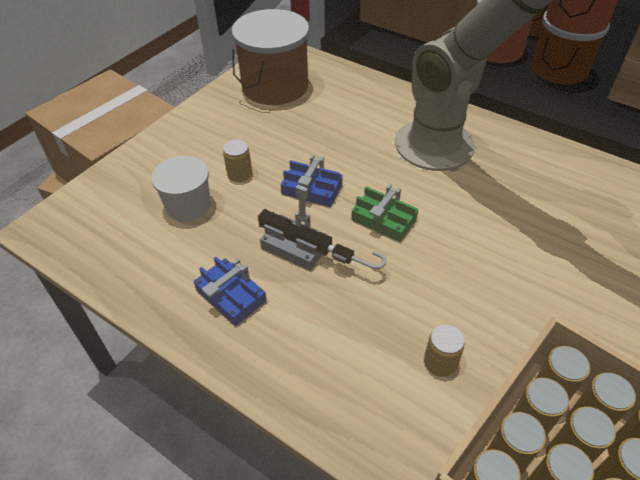

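View pics/top0.png

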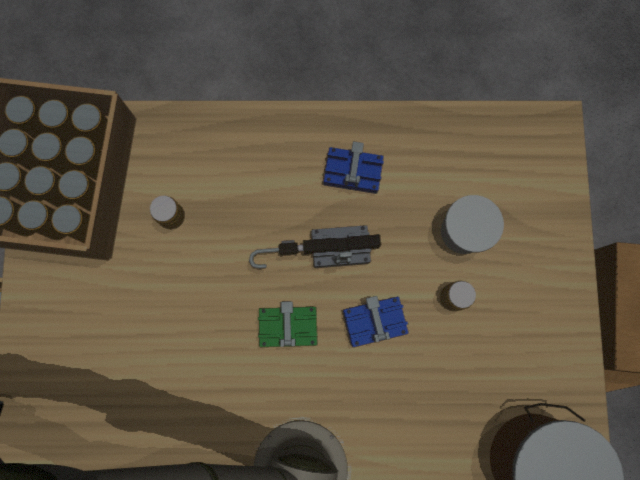

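Three clamp-block candidates: blue (scene 183,311 and 290,230), green (scene 213,384), and the grey one with the black handle (scene 245,292; top 246,341). The grey one fits, because it holds the hook. I'll confirm with an enlarged crop.

```bash
python3 - <<'E'
import cv2,numpy as np
a=cv2.imread('pics/scene0.png')[140:290,240:400]; b=cv2.imread('pics/top0.png')[205:295,235:395]
a=cv2.resize(a,None,fx=4,fy=4,interpolation=2)[:, :]; b=cv2.resize(b,None,fx=5,fy=5,interpolation=2)
cv2.imwrite('pics/ca.png',a[:600]); cv2.imwrite('pics/cb.png',b)
E
```

```text
(no output)
```

View pics/ca.png

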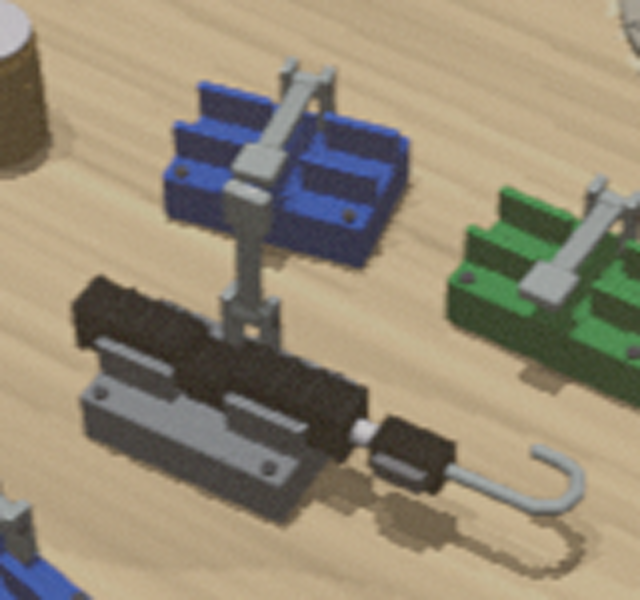

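View pics/cb.png

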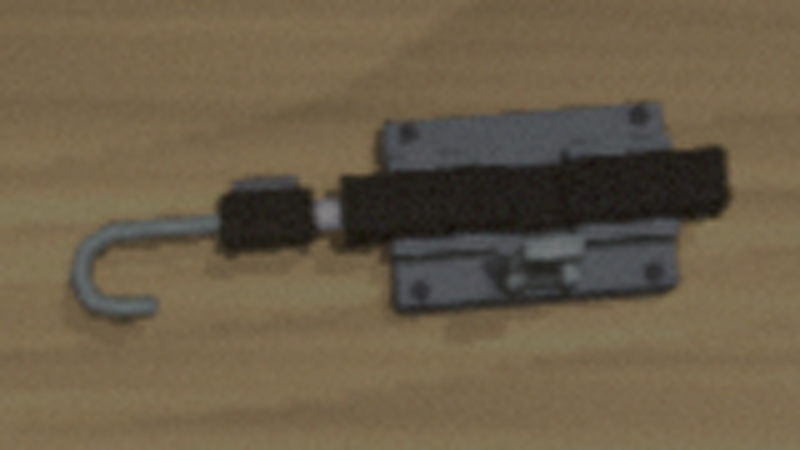

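```bash
cat > est.py <<'E'
from h import *
np.set_printoptions(precision=4,suppress=True)
t=bot.capture('top'); s=bot.capture('scene')
T=lambda u,v:[205+(v+.5)/5-.5,235+(u+.5)/5-.5]
S=lambda u,v:[140+(v+.5)/4-.5,240+(u+.5)/4-.5]
h=[atz(t,T(*p),.04) for p in[(409,131),(638,116),(655,270),(420,289)]]
c=np.mean(h,0); d=(h[0]-h[1]+h[3]-h[2]); yaw=np.arctan2(-d[0],d[1]); print('seat',c,'yaw',yaw,h[0]-h[1],h[0]-h[3])
hs=[atz(s,S(*p),.04) for p in[(100,392),(269,468)]]; print('scene holes',hs,'top',h[1],h[0])
# grip top centre
g=atz(t,T(266,220),.07); print('grip top',g)
ex=np.array([np.cos(yaw),np.sin(yaw),0]); ey=np.array([-np.sin(yaw),np.cos(yaw),0])
print('grip pred',c+.14*ey, 'handle offs',(g-c)@ex,(g-c)@ey)
hm=np.mean([atz(t,T(*p),.08) for p in[(341,178),(725,148),(728,210),(343,243)]],0); print('handle mid',hm,(hm-c)@ex,(hm-c)@ey)
# lever fit from tip obs
hin=c-.04*ex+[0,0,.033]; print('hinge',hin)
for th in np.arange(1.2,2.01,.1):
    # visible face: pad face on the outside
    P=hin+.088*(np.cos(th)*ex+np.sin(th)*np.array([0,0,1])); print(round(th,2),P,proj(s,P),proj(t,P))
print('obs',S(247,200),T(553,250))
for n,c_ in(('s',s),('t',t)):
  print(n,proj(c_,hin))
E
python3 est.py
```

```text
seat [ 0.5725 -0.1056  0.04  ] yaw 0.07214177907593501 [-0.0079  0.1219  0.    ] [0.0847 0.0055 0.    ]
scene holes [array([ 0.6161, -0.1686,  0.04  ]), array([ 0.6067, -0.0438,  0.04  ])] top [ 0.6183 -0.1633  0.04  ] [ 0.6104 -0.0414  0.04  ]
grip top [0.5579 0.0333 0.07  ]
grip pred [0.5624 0.034  0.04  ] handle offs -0.004506543044536666 0.13962571949493835
handle mid [ 0.5693 -0.1055  0.08  ] -0.0031428367346630565 0.0003147682931584187
hinge [ 0.5326 -0.1085  0.073 ]
1.2 [ 0.5644 -0.1062  0.155 ] [203.2763 294.4924] [240.5186 343.4359]
1.3 [ 0.5561 -0.1068  0.1578] [200.3007 296.3041] [243.6776 343.7848]
1.4 [ 0.5475 -0.1074  0.1597] [197.5292 298.1755] [247.004  344.1236]
1.5 [ 0.5388 -0.108   0.1608] [194.9926 300.0844] [250.46   344.4484]
1.6 [ 0.53   -0.1087  0.161 ] [192.7181 302.0085] [254.0058 344.7551]
1.7 [ 0.5213 -0.1093  0.1603] [190.7287 303.9258] [257.5999 345.0403]
1.8 [ 0.5126 -0.1099  0.1587] [189.0436 305.8145] [261.2002 345.3003]
1.9 [ 0.5042 -0.1105  0.1563] [187.6775 307.6541] [264.764  345.5323]
2.0 [ 0.4961 -0.1111  0.153 ] [186.641  309.4249] [268.2497 345.7335]
obs [189.625, 301.375] [254.6, 345.2]
s [218.4235 302.7356]
t [258.0129 342.6626]
```

Confirmed: the grey block carries the black handle (top crop centre about 530,200). The button is on the +x side, and the lever stands nearly upright at about 1.6 rad. Next I'll plan the approach.

```bash
cat > sim.py <<'E'
from h import *
np.set_printoptions(precision=4,suppress=True)
C=np.array([.571,-.1065,0]);YAW=.072
ex=np.array([np.cos(YAW),np.sin(YAW),0]); ey=np.array([-np.sin(YAW),np.cos(YAW),0])
def state():
    s=bot.sense(); return s['tcp_pos'],R.from_rotvec(s['orientation'])
def yerr(r):  # turn about tool z (deg) to bring tool y on ex, and tilt
    y=r.as_matrix()[:,1]; a=np.degrees(np.arctan2(y[1],y[0])-YAW); return a, r.as_matrix()[:,2]
def to(P,p=None,r=None):
    if p is None: p,r=state()
    return r.inv().apply(np.array(P)-p)*100
def run(p,r,t,w,n):
    for i in range(n):
        p=p+r.apply(np.array(t)/100); r=r*R.from_rotvec(np.radians(w))
    return p,r
E
python3 - <<'E'
from sim import *
p,r=state(); print(yerr(r))
for t in((-4.7,-1.4,0),(-4.4,-1.6,0)):
    q,k=run(p,r,t,(0,0,4.38),8); print(q); q,k=run(q,k,t,(0,0,4.38),8); print(q,yerr(k),to(C+[0,0,.2]-.11*ex,q,k))
E
```

```text
(np.float64(70.25008283747948), array([ 0.0001, -0.    , -1.    ]))
[0.4561 0.4132 0.2313]
[0.506  0.0301 0.2313] (np.float64(0.17008291204537931), array([ 0.0001, -0.    , -1.    ])) [-14.0721  -5.5396   3.1308]
[0.4277 0.4118 0.2313]
[0.4536 0.0439 0.2313] (np.float64(0.17008291204537931), array([ 0.0001, -0.    , -1.    ])) [-15.8429  -0.4199   3.1308]
```

```bash
python3 -m jog '{"translation":[[-4.4,-1.6,0],[-4.4,-1.6,0],[-4.4,-1.6,0],[-4.4,-1.6,0],[-4.4,-1.6,0],[-4.4,-1.6,0],[-4.4,-1.6,0],[-4.4,-1.6,0]],"delta_rot":[[0,0,4.38],[0,0,4.38],[0,0,4.38],[0,0,4.38],[0,0,4.38],[0,0,4.38],[0,0,4.38],[0,0,4.38]]}' 0
python3 -m jog '{"translation":[[-4.4,-1.6,0],[-4.4,-1.6,0],[-4.4,-1.6,0],[-4.4,-1.6,0],[-4.4,-1.6,0],[-4.4,-1.6,0],[-4.4,-1.6,0],[-4.4,-1.6,0]],"delta_rot":[[0,0,4.38],[0,0,4.38],[0,0,4.38],[0,0,4.38],[0,0,4.38],[0,0,4.38],[0,0,4.38],[0,0,4.38]]}'
python3 -c "
from sim import *
p,r=state();print(p,yerr(r),to(C+[0,0,.231]-.11*ex), bot.sense()['joints'])"
```

```text
time_s: 1.8
tcp_pos: [0.4289, 0.4102, 0.2315]
orientation: [1.349, 2.837, 0.001]
contact_force: [0.6, 0.7, -0.4]
grip_width: 0.0001
time_s: 2.6
tcp_pos: [0.4537, 0.0421, 0.2316]
orientation: [2.14, 2.299, 0.002]
contact_force: [1.4, -0.6, -0.8]
grip_width: 0.0002
[0.4537 0.0421 0.2316] (np.float64(-0.022480909188362035), array([ 0.0013,  0.0002, -1.    ])) [-15.6628  -0.3639   0.0601] [-0.5149  0.2911  0.3815  2.2121 -0.1742  0.6643  0.0611]
```

```bash
python3 -m jog '{"translation":[[-3.9,-0.1,0],[-3.9,-0.1,0],[-3.9,-0.1,0],[-3.9,0,0],[0,0,3],[0,0,3],[0,0,2.6],[0,0,0]],"delta_rot":[[0,0,0],[0,0,0],[0,0,0],[0,0,0],[0,0,0],[0,0,0],[0,0,0],[0,0,0]]}'
python3 - <<'E'
from sim import *
p,r=state();print(p,yerr(r))
# rows: corner follows arc
hin=C-.04*ex+[0,0,.073]; 
def tcp(th,rad,w=.0145,off=.006): return hin+rad*(np.cos(th)*ex+np.sin(th)*np.array([0,0,1]))+off*(-np.sin(th)*ex+np.cos(th)*np.array([0,0,1]))-w*ex
q=p
for th in [1.6,1.4,1.2,1.0,.8,.6,.4,.2,.0]:
    P=tcp(th,.085+.01*(1.6-th)/1.6); print(th,P,to(P,q,r)); q=P
s=bot.capture('scene'); 
im=s['image'][120:270,220:420,::-1]; cv2.imwrite('pics/c1.png',cv2.resize(im,None,fx=4,fy=4,interpolation=2))
E
```

```text
time_s: 3.4
tcp_pos: [0.461, -0.1118, 0.1432]
orientation: [-2.135, -2.3, 0.004]
contact_force: [-0.5, 0.2, 0.5]
grip_width: 0.0
[ 0.461  -0.1118  0.1432] (np.float64(0.1447176480111473), array([-0.0043,  0.0005, -1.    ]))
1.6 [ 0.5082 -0.111   0.1578] [-0.2743  4.7088 -1.481 ]
1.4 [ 0.5254 -0.1098  0.159 ] [-0.0043  1.7221 -0.13  ]
1.2 [ 0.5427 -0.1085  0.1567] [-0.0046  1.7377  0.2213]
1.0 [ 0.5594 -0.1073  0.1509] [-0.0047  1.6814  0.5733]
0.8 [ 0.5749 -0.1062  0.1417] [-0.0046  1.5535  0.9114]
0.6 [ 0.5884 -0.1052  0.1295] [-0.0044  1.3577  1.2209]
0.4 [ 0.5993 -0.1045  0.1145] [-0.0039  1.1001  1.4881]
0.2 [ 0.6071 -0.1039  0.0975] [-0.0033  0.79    1.7008]
0.0 [ 0.6114 -0.1036  0.079 ] [-0.0025  0.439   1.8487]
```

View pics/c1.png

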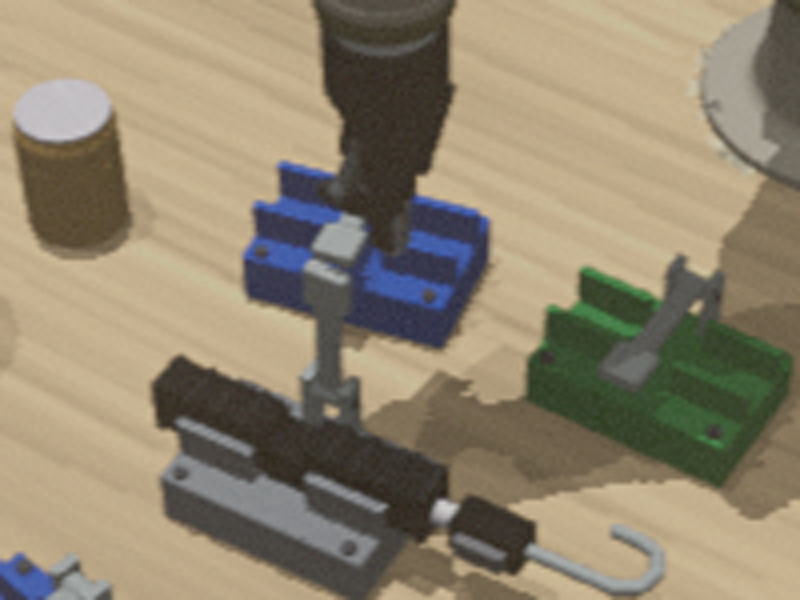

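```bash
python3 -m jog '{"translation":[[-0.3,2.4,-0.7],[0,2.3,-0.3],[0,1.7,0],[0,1.7,0.1],[0,1.7,0.5],[0,1.55,0.8],[0,1.35,1.2],[0,1.1,1.45]],"delta_rot":[[0,0,0],[0,0,0],[0,0,0],[0,0,0],[0,0,0],[0,0,0],[0,0,0],[0,0,0]]}'
python3 - <<'E'
from sim import *
p,r=state();print(p,yerr(r))
s=bot.capture('scene'); 
im=s['image'][120:270,220:420,::-1]; cv2.imwrite('pics/c2.png',cv2.resize(im,None,fx=4,fy=4,interpolation=2))
E
```

```text
time_s: 4.25
tcp_pos: [0.6016, -0.1044, 0.1148]
orientation: [2.135, 2.303, 0.002]
contact_force: [-2.0, -0.5, 1.2]
grip_width: 0.0
[ 0.6016 -0.1044  0.1148] (np.float64(0.18898143118519561), array([ 0.0017, -0.0001, -1.    ]))
```

View pics/c2.png

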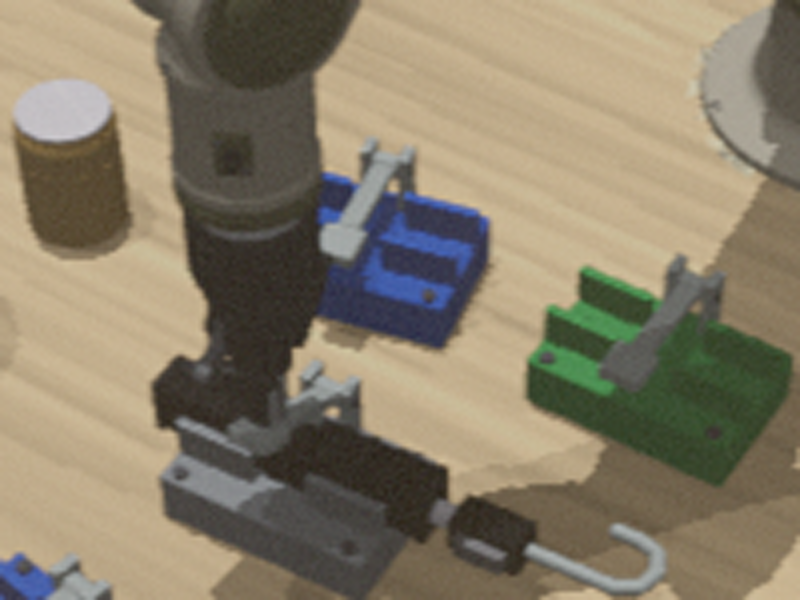

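The lever has swung over ahead of the fingers (pad at crop 255,435, still a little open). I'll press it down.

```bash
python3 -m jog '{"translation":[[0,0.7,1.2],[0,0.5,1.2],[0,0.2,0.8],[0,0,0.4],[0,0,0.2],[0,0,0.1],[0,0,0],[0,0,0]],"delta_rot":[[0,0,0],[0,0,0],[0,0,0],[0,0,0],[0,0,0],[0,0,0],[0,0,0],[0,0,0]]}'
```

```text
time_s: 5.1
tcp_pos: [0.6144, -0.1037, 0.0785]
orientation: [2.137, 2.302, 0.003]
contact_force: [-7.0, 2.3, 30.7]
grip_width: -0.0002
```

```bash
python3 -m jog '{"translation":[[0,0,-1],[0,0,-3],[0,0,-4],[0,0,-4],[2.4,-0.8,0],[4,-1.3,0],[4,-1.3,0],[3.5,-1,0]],"delta_rot":[[0,0,0],[0,0,0],[0,0,0],[0,0,0],[0,0,0],[0,0,0],[0,0,0],[0,0,0]]}' 100
python3 - <<'E'
from sim import *
p,r=state();print(p,yerr(r)[0])
s=bot.capture('scene'); t=bot.capture('top')
for n,c,z in(('scene',s,.07),('top',t,.07)):
    for th,z in(('hook_grip',.07),('handle_mid',.08),('button_face',.056),('lever_tip',.073)):
        for d in bot.find_in(n,th)[:2]: print(n,th,np.array(d['position']),round(d['confidence'],2),atz(c,d['position'],z))
print('grip',C+.14*ey,'face',C+.14*ey+.0215*ex,'tip',C+.048*ex)
a=cv2.resize(s['image'][170:290,220:400,::-1],(720,480),interpolation=2)
cv2.imwrite('pics/c3.png',a)
cv2.imwrite('pics/c4.png',cv2.resize(t['image'][205:295,235:395,::-1],None,fx=5,fy=5,interpolation=2))
E
```

```text
time_s: 5.9
tcp_pos: [0.5589, 0.0334, 0.1959]
orientation: [2.137, 2.303, 0.001]
contact_force: [0.8, -0.5, 0.5]
grip_width: 0.0852
[0.5589 0.0334 0.1959] 0.16663525627005227
scene hook_grip [256.7 346.8] 0.56 [0.5731 0.0502 0.07  ]
scene handle_mid [237.1 315.4] 0.56 [ 0.5711 -0.0423  0.08  ]
scene button_face [247.3 291.8] 0.33 [ 0.6138 -0.0837  0.056 ]
scene lever_tip [234.2 286.6] 0.86 [ 0.5981 -0.1102  0.073 ]
scene lever_tip [176.8 309. ] 0.77 [ 0.3978 -0.185   0.073 ]
top hook_grip [248.8 299.7] 0.62 [0.5573 0.0025 0.07  ]
top handle_mid [242.6 334.4] 0.86 [ 0.5718 -0.0872  0.08  ]
top handle_mid [235.2 342.1] 0.59 [ 0.5912 -0.1073  0.08  ]
top button_face [210.6 168.8] 0.63 [0.6623 0.3484 0.056 ]
top lever_tip [318.  377.5] 0.89 [ 0.3786 -0.1953  0.073 ]
top lever_tip [320.4 290.2] 0.75 [0.3732 0.0264 0.073 ]
grip [0.5609 0.0331 0.    ] face [0.5824 0.0347 0.    ] tip [ 0.6189 -0.103   0.    ]
```

View pics/c3.png

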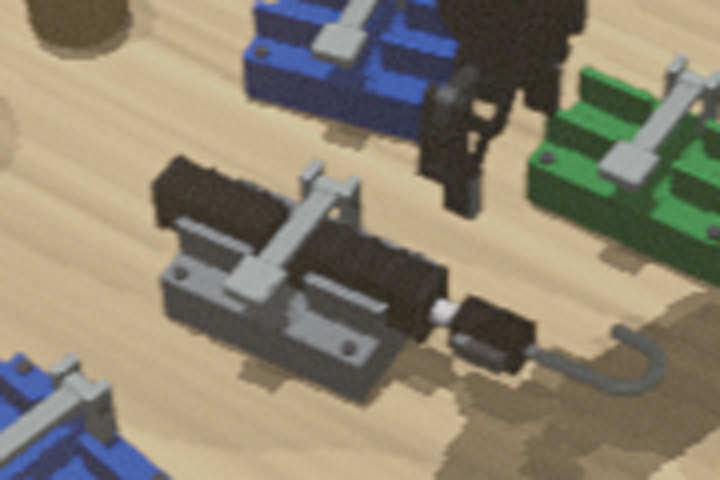

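The lever lies level across the handle (crop 290,240), so it is shut. The fingers are above the grip. Next I'll descend and squeeze.

```bash
python3 -m jog '{"translation":[[0,0.1,3],[0,0,3],[0,0,3],[0,0,3],[0,0,2],[0,0,1.9],[0,0,0],[0,0,0]],"delta_rot":[[0,0,0],[0,0,0],[0,0,0],[0,0,0],[0,0,0],[0,0,0],[0,0,0],[0,0,0]]}'
python3 -m jog '{"translation":[[0,0,0],[0,0,0],[0,0,0],[0,0,0],[0,0,0],[0,0,0],[0,0,0],[0,0,0]],"delta_rot":[[0,0,0],[0,0,0],[0,0,0],[0,0,0],[0,0,0],[0,0,0],[0,0,0],[0,0,0]]}' 0
python3 -c "
from sim import *
p,r=state();print(p,yerr(r)[0],bot.sense()['contact_force'],bot.sense()['grip_width'],to(p+.11*ey))"
```

```text
time_s: 7.2
tcp_pos: [0.5609, 0.0311, 0.0368]
orientation: [-2.138, -2.302, 0.001]
contact_force: [-0.2, -0.2, 0.0]
grip_width: 0.0855
time_s: 8.0
tcp_pos: [0.5609, 0.0322, 0.0375]
orientation: [2.137, 2.303, 0.001]
contact_force: [-1.6, 1.0, 7.5]
grip_width: 0.0269
[0.5609 0.0322 0.0375] 0.16166959654867416 [-1.5661  1.0112  7.4569] 0.02688308561159698 [11.      0.031   0.0054]
```

```bash
python3 -m jog '{"translation":[[0.1,0,0],[0.1,0,0],[0.1,0,0],[0.1,0,0],[0.1,0,0],[0.2,0,0],[0.2,0,0],[0.2,0,0]],"delta_rot":[[0,0,0],[0,0,0],[0,0,0],[0,0,0],[0,0,0],[0,0,0],[0,0,0],[0,0,0]]}'
python3 - <<'E'
from sim import *
s=bot.capture('scene');print(bot.sense()['grip_width'])
cv2.imwrite('pics/c5.png',cv2.resize(s['image'][170:290,240:420,::-1],(720,480),interpolation=2))
E
```

```text
time_s: 8.8
tcp_pos: [0.5602, 0.0422, 0.0374]
orientation: [2.137, 2.301, 0.0]
contact_force: [-1.4, -1.9, 5.3]
grip_width: 0.0271
0.027505650867514688
```

View pics/c5.png

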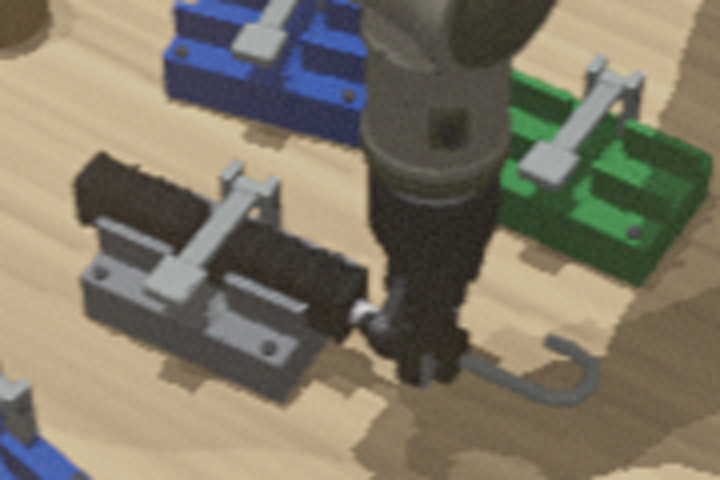

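The tube follows with about 2 N of drag: the hook end moved from column 385 to 389.5 while the handle stayed put. I'll keep pulling.

```bash
python3 -m jog '{"translation":[[0.8,0,0],[1.1,0,0],[1.1,0,0],[1.1,0,0],[1.1,0,0],[1.1,0,0],[1.1,0,0],[1.1,0,0]],"delta_rot":[[0,0,0],[0,0,0],[0,0,0],[0,0,0],[0,0,0],[0,0,0],[0,0,0],[0,0,0]]}'
python3 -m jog '{"translation":[[0.5,0,0],[0.3,0,0],[0.3,0,0],[0.3,0,0],[0.1,0,0],[0.1,0,0],[0,0,0],[0,0,0]],"delta_rot":[[0,0,0],[0,0,0],[0,0,0],[0,0,0],[0,0,0],[0,0,0],[0,0,0],[0,0,0]]}'
```

```text
time_s: 9.65
tcp_pos: [0.5537, 0.1287, 0.0367]
orientation: [2.136, 2.303, 0.0]
contact_force: [1.2, -1.8, 1.4]
grip_width: 0.0275
time_s: 10.45
tcp_pos: [0.5521, 0.1432, 0.0367]
orientation: [-2.137, -2.302, 0.001]
contact_force: [0.5, -4.3, 0.3]
grip_width: 0.0275
```

```bash
python3 -m jog '{"translation":[[0.1,0,0],[0.1,0,0],[0,0,0],[0,0,0],[0,0,0],[0,0,0],[0,0,0],[0,0,0]],"delta_rot":[[0,0,0],[0,0,0],[0,0,0],[0,0,0],[0,0,0],[0,0,0],[0,0,0],[0,0,0]]}'
python3 - <<'E'
from sim import *
s=bot.capture('scene');t=bot.capture('top');print(bot.sense()['grip_width'],bot.sense()['contact_force'])
cv2.imwrite('pics/c6.png',cv2.resize(s['image'][170:300,240:430,::-1],(760,520),interpolation=2))
cv2.imwrite('pics/c7.png',cv2.resize(t['image'][205:295,235:395,::-1],None,fx=5,fy=5,interpolation=2))
E
```

```text
time_s: 11.25
tcp_pos: [0.552, 0.1456, 0.0368]
orientation: [-2.136, -2.303, 0.0]
contact_force: [-0.5, -1.9, -0.4]
grip_width: 0.0278
0.027231665856598773 [-0.3365 -2.7668  1.0342]
```

View pics/c6.png

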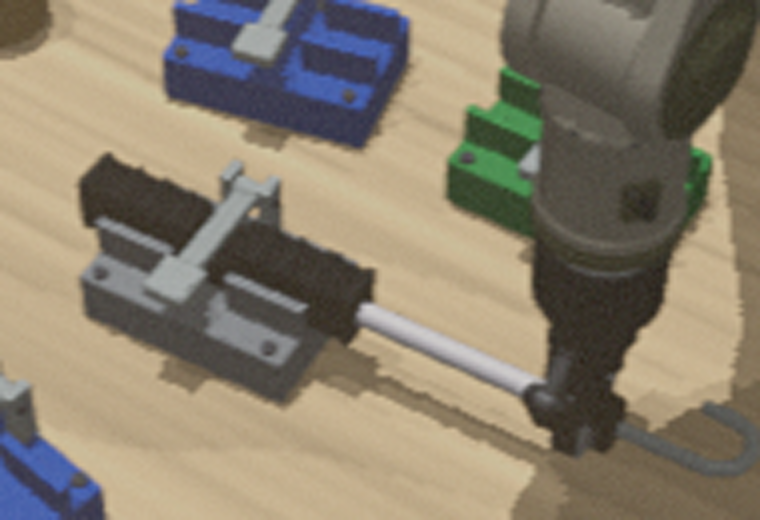

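The tube is fully out (crop 365–530) and the handle has taken up part of its notch slack. I'll pull a little more to feel the hard end.

```bash
python3 -m jog '{"translation":[[0.1,0,0],[0.1,0,0],[0.1,0,0],[0,0,0],[0,0,0],[0,0,0],[0,0,0],[0,0,0]],"delta_rot":[[0,0,0],[0,0,0],[0,0,0],[0,0,0],[0,0,0],[0,0,0],[0,0,0],[0,0,0]]}'
```

```text
time_s: 12.15
tcp_pos: [0.5522, 0.1477, 0.0368]
orientation: [2.137, 2.302, -0.0]
contact_force: [-0.1, -6.1, 0.5]
grip_width: 0.0272
```

```bash
python3 -m jog '{"translation":[[0.1,0,0],[0.1,0,0],[0,0,0],[0,0,0],[0,0,0],[0,0,0],[0,0,0],[0,0,0]],"delta_rot":[[0,0,0],[0,0,0],[0,0,0],[0,0,0],[0,0,0],[0,0,0],[0,0,0],[0,0,0]]}'
python3 - <<'E'
from sim import *
s=bot.capture('scene');b=bot.sense();print(b['grip_width'],b['contact_force'],b['tcp_pos'])
cv2.imwrite('pics/c8.png',cv2.resize(s['image'][170:300,240:430,::-1],(760,520),interpolation=2))
a0=cv2.imread('pics/scene0.png')[170:300,240:430]
g=lambda i:cv2.cvtColor(i,cv2.COLOR_BGR2GRAY).astype(np.float32)
im=s['image'][170:300,240:430,::-1].copy()
# handle's rear end shift (dark mask, rear part) and tube length visible
for n,i in(('0',a0),('now',im)):
    m=(g(i)<55)[35:60,15:45]; print(n,m.sum(),np.where(m.any(0))[0].min()+15)
T=np.array(s['cam_to_world']); print('px per 5mm:',proj(s,C+[0,0,.07]-.1*ey),proj(s,C+[0,0,.07]-.095*ey))
m=bot.masks_of('scene','handle_mid')
print([(d['confidence'],d['position']) for d in m])
E
```

```text
time_s: 12.95
tcp_pos: [0.5522, 0.1478, 0.0368]
orientation: [2.138, 2.299, -0.002]
contact_force: [0.0, -11.5, 0.5]
grip_width: 0.0273
0.027526253662193773 [  0.7024 -11.6824   0.0896] [0.5522 0.1478 0.0368]
0 180 19
now 74 22
px per 5mm: [214.403  261.2705] [215.1107 262.8893]
[(0.92, [239.9, 319.1])]
```

View pics/c8.png

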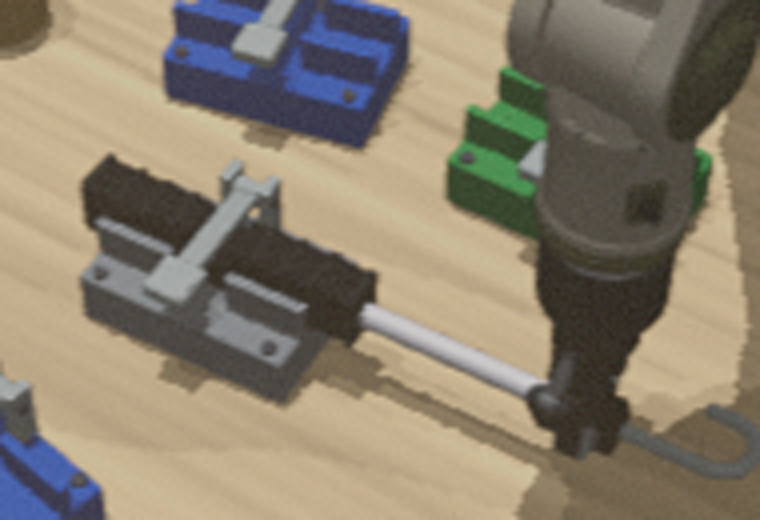

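The last 2 mm of command gave no motion while the pull rose to 11.7 N, so everything is at its hard end. The lever is shut and the handle sits about 5 mm along, in its notch slack.

```bash
python3 -c "
from cell import bot
print(bot.sign_off())"
```

```text
the job is handed in; nothing more can be done
None
```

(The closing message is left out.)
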